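# Load a sensor housing through its funnel

### The job

Load the sensor housing that stands upright on its base plate with a black funnel on top: drop the short, solid round steel slug through the funnel so that it falls to the bottom of the housing, then drop the small steel collar (the thick ring) in after it, so that it lies inside the housing on top of the slug.

Things in the scene. Friction and masses are not known exactly. Their poses are not given: they have to be found in the camera images.
- slug_mid (a point): Centre (half-way up) of the slug: solid steel cylinder, no hole, 24 mm across, 28 mm high, upright on the bench (z: its axis). Six loose steel parts stand on a dark mat about 110 mm apart in changing order; the rest but the collar are not needed: thin pin (16 across, 58 high), square block (34 x 34 x 20), flat washer (50 across, 6 high), flanged cap (disc 48 across, 18 mm stub, 26 high).
- collar_mid (a point): Centre (half-way up, in the hole) of the collar: a thick steel ring, 30 mm outside diameter, hole 16 mm, 18 mm high, 70 g (the slug is 100 g), lying flat on the same mat as the slug, its hole upright (z runs along the hole).
- funnel_rim (a point): Centre of the funnel's mouth, level with its rim, 135 mm above the bench. Black plastic, fixed, z up; at the rim 100 mm wide inside, 108 mm outside. Its smooth wall narrows over 53 mm to a throat 39 mm wide that leads straight into the housing below. A part let go just above the rim within about 20 mm of the middle slides in.
- well_floor (a point): Middle of the floor inside the housing, 12 mm above the bench and 123 mm straight below the centre of the funnel's mouth; z up. The housing is an upright aluminium tube, 40 mm inside and 50 mm outside diameter, 73 mm high, fixed on a dark square base plate 120 x 120 x 12 mm. The parts may come to rest in it upright or lying.
There are look-alikes about, which are no part of the job. Leave any purple or yellow look-alike of the part that bears collar_mid alone.

How it is judged:
By the outcome, as a careful person would: the job done as asked, in the order asked, and still so for the second after the job is handed in, with the robot touching nothing.
It also fails if it takes over 54 s, if anything falls off the work surface, if the arm or the gripper's body presses on something with over 40 N, if the wrist force passes 120 N, or if a joint passes its speed limit or range.

### The arm

A 7-joint arm with a two-finger parallel gripper is mounted at the origin on the work surface. World frame = base frame: x ahead of the robot, y to its left, z up, the work surface at z = 0. Lengths are in m, angles in rad, forces in N, time in s.
With the tool pointing down it reaches from about 0.4 to 0.875 m from the base axis. Payload 6.5 kg.
Tool frame: the origin (TCP) lies between the finger pads; the fingertips stand 11 mm ahead of it and the grasp point (between the pads) lies 8 mm behind it; z points along the fingers, y is the line along which they close (so a half turn about z gives the same grasp; the last joint's range is limited). The gripper opens to 85 mm and grips with 20 to 120 N. Pads are 22 mm wide; open, the fingers measure 114 mm over their backs; the gripper's body (76 mm by 85 mm) begins 54 mm behind the grasp point. The pads swing forward as they close: fully open they stand 13 mm farther back than shut.
Start: joints at [-1.286, 0.536, -0.004, 1.538, 0.003, 1.067, -0.071], TCP at [0.223, 0.61, 0.242] pointing down, gripper open.
Joint ranges: [-2.7, 2.7], [-0.37, 2.16], [-1.27, 1.26], [0.24, 2.4], [-1.31, 4.45], [0.19, 1.91], [-2.76, 2.76]. Speed limits (rad/s): [2.39, 2.39, 3.14, 3.14, 3.14, 3.14, 3.14].

### API

Orientations are given as a 3x3 rotation matrix whose columns are the frame's x, y, z axes.
In Python, from bench import get_state, camera, hand_in gives the robot as it stands.
- The arm moves only by the tool step_arm, never from a script. Its argument "targets" is one flat list of numbers, 4 for each row, row after row: the shift along the tool's x, y, z scaled (see below), then the turn about the tool's z scaled (see below). In form: [x, y, z, twist, x, y, z, twist, ...]. A call has 1 to 10 rows; each row shifts and turns the commanded pose from where the row before left it, along the tool's axes as they then stand; what a row does not reach is not made up. The controller multiplies each number of a shift by 40 mm and each number of a turn by 0.1 rad. A row lasts 1/10 s, in which the tool goes at most 50 mm and 8.59 degrees, less where a joint would pass 70% of its speed; a pose out of reach is approached as far as the arm can. A call with a number of a shift or a turn outside -1 to 1 is refused whole. A call with a gripper value outside its range is refused whole. "grip" is the gripper's target within -1 to 1 (shut at 1, half-way at 0, fully open at -1), set as the call begins (left out, the last holds). The fingers move at their own pace and stop on an object; "newtons" is the grip in N (left out, the last holds). Time passes only in rows, so rows that do not move let the fingers close. It gives the time, the measured TCP pose, the force, the opening and the grip force at its end, in the units of the state.
- get_state(): the state, without advancing time (a new reading comes with each control period).
- camera(name): name is "scene" or "top" or "wrist"; returns a dict with "color" (384x512x3 uint8, red, green, blue), "depth" (384x512 float32, m along the optical axis (not along the pixel's ray), 0 where there is no reading), "K" (3x3 intrinsics, pixels), "rvec" (rotation vector, rad) and "tvec" (3), from world to camera coordinates, as OpenCV has them; the wrist camera has in their place "T_tool_cam" (4x4, takes a point from camera to tool coordinates, whose origin is the TCP and whose axes are the flange's). Camera axes: x right, y down, z forward; pixel columns grow to the right and rows downward; lengths in m; the calibration is good to about 2 mm. A picture is of the moment at which its call begins: read the wrist's pose just before it.
- hand_in(): hands the job in; it is judged then, once.
The state is a dict: "time_s": time; "joint_positions": joint angles; "qd": joint speeds; "effort": joint torques, N m; "tcp_pos": TCP position; "tcp_rot": TCP orientation; "force": force on the tool from outside, world axes, zero at the start; "moment": the same for the moment, N m; "grip_width": finger opening in m; "grasp_force": force on a finger pad.
Only numpy, scipy, OpenCV 4.12 (cv2) and the standard library are available. Lean on these libraries where they do the work, as an engineer would, in place of code of your own. Each camera call takes 0.05 s, during which the arm holds its last target. There are 200 camera calls.

## Working session

There is one attempt and no reset: what is moved stays moved. The work goes in short steps, Python scripts to look and compute and a tool call to move; the robot and the scene stay as the last step left them, time stands still between calls to the robot, and variables do not carry over. Pictures are saved under pics/ and viewed, at most 10 in all, crops included, and the job is handed in when it is done.

Besides the shell and the picture viewer there is one more tool, called as name(argument=value, ...) on one line, values as JSON. step_arm: Moves the arm, as the interface text tells. Shifts and turns lie within -1 to 1; 1 stands for 40 mm of shift or 0.1 rad of turn. Its arguments: {"type":"object","properties":{"targets":{"type":"array","items":{"type":"number","minimum":-1,"maximum":1}},"grip":{"type":"number"},"newtons":{"type":"number"}},"required":["targets"]}

```bash
mkdir -p pics; ls
cat > h.py <<'E'
import numpy as np, cv2
from bench import get_state, camera, hand_in
def save(c,n,box=None,s=1):
    im=c["color"][:,:,::-1]
    if box: x0,y0,x1,y1=box; im=im[y0:y1,x0:x1]
    cv2.imwrite("pics/"+n,cv2.resize(im,None,fx=s,fy=s,interpolation=cv2.INTER_CUBIC))
def world_map(c,st=None):
    K=c["K"];d=c["depth"];v,u=np.mgrid[:d.shape[0],:d.shape[1]]
    P=np.stack([(u-K[0,2])/K[0,0]*d,(v-K[1,2])/K[1,1]*d,d],-1)
    if "rvec" in c:
        R=cv2.Rodrigues(np.array(c["rvec"],float))[0]; return (P-np.array(c["tvec"]).ravel())@R
    T=np.array(c["T_tool_cam"]); P=P@T[:3,:3].T+T[:3,3]
    return P@np.array(st["tcp_rot"]).T+np.array(st["tcp_pos"])
E
python3 - <<'E'
from h import *
import pickle
s=get_state();print(s)
for n in("scene","top"):
    c=camera(n);save(c,n+"0.png",s=1.5);pickle.dump(c,open(n+"0.pkl","wb"))
E
```

```text
pics
{'time_s': 0.0, 'joint_positions': array([-1.28619554,  0.5371555 , -0.00445408,  1.53887786,  0.00258916,
        1.06733562, -0.07120277]), 'qd': array([-0.00116652, -0.00028611, -0.00021929,  0.00294594,  0.00035024,
        0.00117171,  0.00080086]), 'effort': array([ 2.45604446e-05, -5.83414793e+01,  1.04841616e+00, -2.59111834e+01,
        1.23163921e-02,  9.46534972e-03, -8.28774489e-06]), 'tcp_pos': array([0.22316188, 0.609822  , 0.24141801]), 'tcp_rot': array([[-9.39124387e-01,  3.43576970e-01, -5.01403812e-04],
       [ 3.43577318e-01,  9.39122858e-01, -1.69810239e-03],
       [-1.12549094e-04, -1.76700035e-03, -9.99998433e-01]]), 'force': array([-0.16383717, -0.50428005,  0.04409557]), 'moment': array([-0.00770055,  0.00735716,  0.01240565]), 'grasp_force': 0.0, 'grip_width': 0.0853114996141503}
```

View pics/scene0.png

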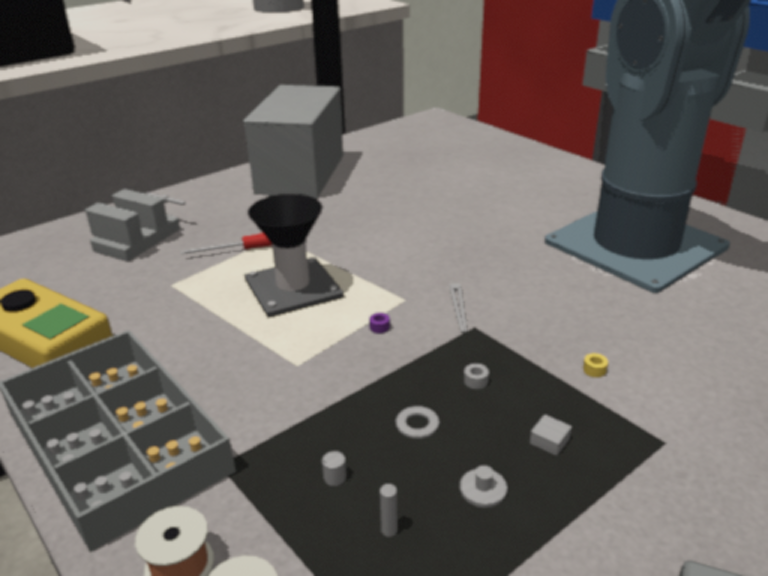

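View pics/top0.png

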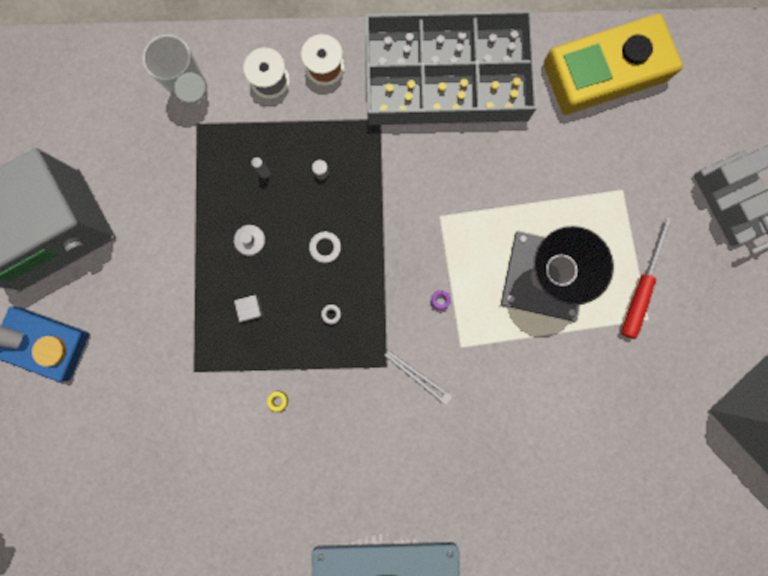

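Top view (768x576 picture pixels):
- **Slug:** solid cylinder at (320,168). It could be confused with the pin (258,165) or the cap (249,240).
- **Collar:** steel ring at (331,314). It could be confused with the washer (325,247), the purple ring (441,300) or the yellow ring (277,401).
- **Funnel:** mouth around (574,265).

In the scene view the slug is at (334,467), the collar at (476,375) and the funnel at (286,212).

Run:
```python
from h import *
import pickle
c=pickle.load(open("top0.pkl","rb"));W=world_map(c)
g=c["color"].astype(int)
print("cam",(-cv2.Rodrigues(np.array(c["rvec"],float))[0].T@np.array(c["tvec"]).ravel()).round(3))
for n,(u,v),r,(z0,z1) in (("slug",(213,111),12,(.02,.04)),("collar",(220.5,209.5),11,(.01,.03))):
    m=np.zeros(W.shape[:2],bool);m[v.__int__()-r:int(v)+r+1,int(u)-r:int(u)+r+1]=1
    m&=(W[...,2]>z0)&(W[...,2]<z1); p=W[m]
    lo,hi=p.min(0),p.max(0);print(n,m.sum(),lo.round(4),hi.round(4),((lo+hi)/2).round(4),np.median(p[:,2]).round(4))
m=(W[...,2]>.129)&(W[...,2]<.15);m[:, :340]=0;m[:140]=0;m[220:]=0;m[:,420:]=0
p=W[m];lo,hi=p.min(0),p.max(0);print("funnel",m.sum(),lo,hi,(lo+hi)/2)
cc,r=cv2.minEnclosingCircle(p[:,:2].astype(np.float32));print(cc,r)
# centroid of pixels by brightness
K=c["K"];R=cv2.Rodrigues(np.array(c["rvec"],float))[0];t=np.array(c["tvec"]).ravel();C=-R.T@t
for n,(u,v),z in (("slugtop",(319.5/1.5,166/1.5),.028),("collartop",(331/1.5,313.5/1.5),.018),("rim",(574.5/1.5,265/1.5),.135)):
    d=R.T@np.linalg.inv(K)@np.array([u,v,1.]);print(n,(C+d*(z-C[2])/d[2]).round(4))
s=pickle.load(open("scene0.pkl","rb"));cv2.imwrite("pics/crops.png",np.hstack([cv2.resize(c["color"][90:230,150:270,::-1],(480,560),interpolation=2),]))
```

```text
cam [ 0.415 -0.009  0.852]
slug 82 [0.6733 0.0751 0.0202] [0.6959 0.0965 0.0296] [0.6846 0.0858 0.0249] 0.0267
collar 96 [0.441  0.059  0.0102] [0.4688 0.0866 0.0205] [0.4549 0.0728 0.0154] 0.0168
funnel 500 [ 0.45442287 -0.31615886  0.12904864] [ 0.56012831 -0.20876531  0.13711462] [ 0.50727559 -0.26246208  0.13308163]
(0.5064818859100342, -0.2624892294406891) 0.053842030465602875
slugtop [0.6843 0.0867 0.028 ]
collartop [0.4548 0.0734 0.018 ]
rim [ 0.5052 -0.2627  0.135 ]
```

View pics/crops.png

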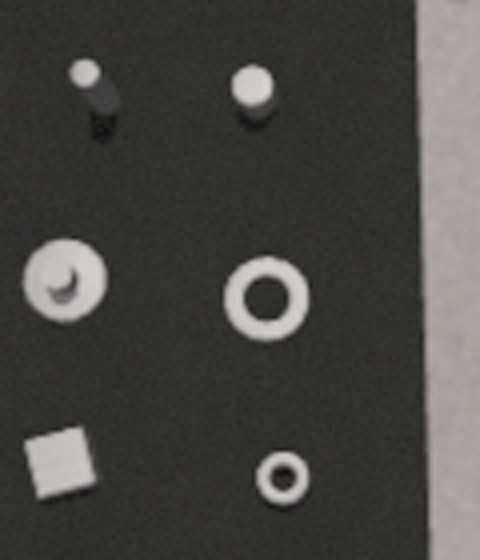

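The crop confirms the short solid slug at (252,87) and the small steel ring at (283,478). Next I'll check for obstacles along the straight path.

Run:
```python
from h import *
import pickle
W=world_map(pickle.load(open("top0.pkl","rb"))).reshape(-1,3)
print("y range",W[:,1].min(),W[:,1].max())
def chk(a,b,r=.11):
    a=np.array(a);b=np.array(b);d=b-a;L=np.linalg.norm(d);q=W[:,:2]-a;s=np.clip(q@d/L,0,L);e=np.linalg.norm(q-np.outer(s,d/L),axis=1);k=e<r
    i=np.where(k)[0];j=i[np.argsort(-W[i,2])[:1]];print(W[j].round(3))
chk((.223,.61),(.684,.086));chk((.684,.086),(.506,-.2625));chk((.506,-.2625),(.455,.073))
k=(W[:,2]>.1)&(W[:,1]>.2);print(W[k].min(0),W[k].max(0))
R=np.array(get_state()["tcp_rot"]);print((R.T@(np.array([.684,.086,.12])-get_state()["tcp_pos"])/.04).round(2))
print(camera("wrist")["T_tool_cam"])
```

```text
y range -1.2322603501524783 1.175060831779524
[[0.428 0.541 0.065]]
[[ 0.554 -0.281  0.137]]
[[ 0.415 -0.009  0.852]]
[0.52512582 0.26347385 0.10000134] [0.86338284 0.52448787 0.11585326]
[-15.32  -8.34   3.05]
[[-1.08928828e-04 -9.61143160e-01 -2.76050382e-01  7.04658260e-02]
 [ 9.99999934e-01 -8.62488863e-06 -3.64567754e-04 -1.73261434e-03]
 [ 3.48020900e-04 -2.76050403e-01  9.61143098e-01 -1.31144944e-01]
 [ 0.00000000e+00  0.00000000e+00  0.00000000e+00  1.00000000e+00]]
```

step_arm(targets=[-1,-0.54,0,0,-1,-0.54,0,0,-1,-0.54,0,0,-1,-0.54,0,0,-1,-0.54,0,0,-1,-0.54,0,0,-1,-0.54,0,0,-1,-0.54,0,0,-1,-0.54,0,0,-1,-0.54,0,0], grip=-1)

```text
time_s: 1.15
tcp_pos: [0.5256, 0.2685, 0.2422]
tcp_rot: [[-0.939, 0.344, -0.0], [0.344, 0.939, -0.0], [0.0, -0.0, -1.0]]
force: [0.7, -0.2, -0.7]
grip_width: 0.0857
grasp_force: 0.0
```

step_arm(targets=[-1,-0.54,0,0,-1,-0.54,0,0,-1,-0.54,0,0,-1,-0.54,0,0,-0.8,-0.4,0,0,-0.4,-0.2,0.6,0,0,0,0.8,0,0,0,0.6,0,0,0,0,0,0,0,0,0])

```text
time_s: 2.15
tcp_pos: [0.6822, 0.0951, 0.1625]
tcp_rot: [[-0.939, 0.343, -0.0], [0.343, 0.939, -0.0], [0.0, -0.0, -1.0]]
force: [0.0, -0.4, 0.5]
grip_width: 0.0859
grasp_force: 0.0
```

```bash
cat > w.py <<'E'
from h import *
import sys
n,x,y,z0,z1=sys.argv[1],*map(float,sys.argv[2:6])
s=get_state();c=camera("wrist");save(c,n+".png",s=1.2)
W=world_map(c,s);m=(W[...,2]>z0)&(W[...,2]<z1)&(np.hypot(W[...,0]-x,W[...,1]-y)<.03)&(c["depth"]>0)
p=W[m];print(s["time_s"],s["tcp_pos"].round(4),s["grip_width"],s["force"].round(1),m.sum())
if len(p):
    v,u=np.where(m);print("px",u.min(),u.max(),v.min(),v.max());cc,r=cv2.minEnclosingCircle(p[:,:2].astype(np.float32));print(np.array(cc).round(4),round(r,4),np.median(p[:,2]).round(4))
    R=np.array(s["tcp_rot"]);print("units to",(R.T@(np.array([*cc,0.])-s["tcp_pos"])/.04).round(3))
E
python3 w.py w1 .684 .086 .022 .034
```

```text
2.15 [0.6822 0.0951 0.1625] 0.08589586206691124 [ 0.  -0.4  0.5] 607
px 230 257 174 201
[0.682  0.0862] 0.012 0.0274
units to [-0.073 -0.21   4.063]
```

step_arm(targets=[-0.07,-0.21,0.5,0,0,0,0.9,0,0,0,0.9,0,0,0,0.8,0,0,0,0.4,0,0,0,0.2,0,0,0,0,0], grip=-0.2)

```text
time_s: 2.9
tcp_pos: [0.6825, 0.0862, 0.0149]
tcp_rot: [[-0.939, 0.344, 0.001], [0.344, 0.939, 0.0], [-0.001, 0.0, -1.0]]
force: [-0.5, 0.8, 0.6]
grip_width: 0.0514
grasp_force: 0.0
```

step_arm(targets=[0,0,0,0,0,0,0,0,0,0,0,0,0,0,0,0,0,0,0,0,0,0,0,0,0,0,0,0], grip=1, newtons=40)

```text
time_s: 3.6
tcp_pos: [0.6835, 0.0863, 0.0164]
tcp_rot: [[-0.939, 0.344, 0.003], [0.344, 0.939, 0.001], [-0.003, 0.002, -1.0]]
force: [-1.6, 0.5, 7.7]
grip_width: 0.0225
grasp_force: 39.1
```

step_arm(targets=[0,0,-0.4,0,0,0,-0.8,0,0,0,-1,0,0,0,-1,0,0,0,-0.9,0,0,0,-0.5,0,0,0,0,0,0,0,0,0])

```text
time_s: 4.4
tcp_pos: [0.6816, 0.0861, 0.1987]
tcp_rot: [[-0.939, 0.344, 0.0], [0.344, 0.939, 0.0], [-0.0, 0.0, -1.0]]
force: [0.2, 0.2, -2.2]
grip_width: 0.0229
grasp_force: 39.3
```

step_arm(targets=[0.12,-0.6,0,0,0.12,-1,0,0,0.12,-1,0,0,0.12,-1,0,0,0.12,-1,0,0,0.12,-1,0,0,0.12,-1,0,0,0.12,-1,0,0,0.12,-1,0,0,0.09,-0.7,0,0])

```text
time_s: 5.4
tcp_pos: [0.5071, -0.2496, 0.1968]
tcp_rot: [[-0.938, 0.346, -0.004], [0.346, 0.938, 0.0], [0.003, -0.001, -1.0]]
force: [1.4, -0.5, -1.5]
grip_width: 0.0227
grasp_force: 39.4
```

```bash
python3 w.py w2 .506 -.2625 .12 .15
python3 - <<'E'
from h import *
s=get_state();R=np.array(s["tcp_rot"]);print((R.T@(np.array([.506,-.2625,.160])-s["tcp_pos"])/.04).round(2),s["grasp_force"])
E
```

```text
5.4 [ 0.5071 -0.2496  0.1968] 0.022698159825208286 [ 1.4 -0.5 -1.5] 0
[-0.11 -0.17  0.93] 39.37975287437439
```

View pics/w2.png

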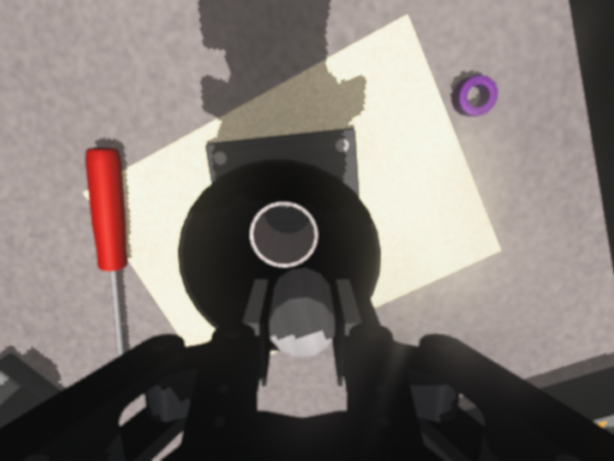

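The slug is held between the pads at about (302,315). The funnel mouth is centred near (280,258) with the throat at (284,235). I'll make the remaining correction and descend.

step_arm(targets=[0,0,0,0,0,0,0.4,0,0,0,0,0])

```text
time_s: 5.75
tcp_pos: [0.509, -0.2448, 0.1798]
tcp_rot: [[-0.94, 0.342, -0.004], [0.342, 0.94, 0.003], [0.005, 0.001, -1.0]]
force: [0.2, 0.1, -1.1]
grip_width: 0.0226
grasp_force: 39.4
```

Run:
```python
from h import *
s=get_state();c=camera("wrist");R=np.array(s["tcp_rot"]);print(s["tcp_pos"],s["grasp_force"],(R.T@(np.array([.506,-.2625,.160])-s["tcp_pos"])/.04).round(2))
W=world_map(c,s)
# throat: bright tube-rim ring, fit ellipse -> ray to z=0.085
T=np.array(c["T_tool_cam"]);Ti=np.linalg.inv(T)
def proj(p):
    q=Ti[:3,:3]@(R.T@(np.array(p)-s["tcp_pos"]))+Ti[:3,3];q=c["K"]@q;return q[:2]/q[2]
im=c["color"][:,:,::-1].copy();big=cv2.resize(im,None,fx=1.5,fy=1.5,interpolation=2)
for z,r in((.135,.05),(.135,.054),(.082,.0195)):
    for a in np.arange(0,6.28,.2):
        p=proj([.506+r*np.cos(a),-.2625+r*np.sin(a),z])*1.5;cv2.circle(big,tuple(int(round(t)) for t in p),1,(0,255,0),-1)
cv2.imwrite("pics/w3.png",big)
```

```text
[ 0.50904764 -0.24484639  0.17981051] 39.397907853126526 [-0.08 -0.44  0.49]
```

View pics/w3.png

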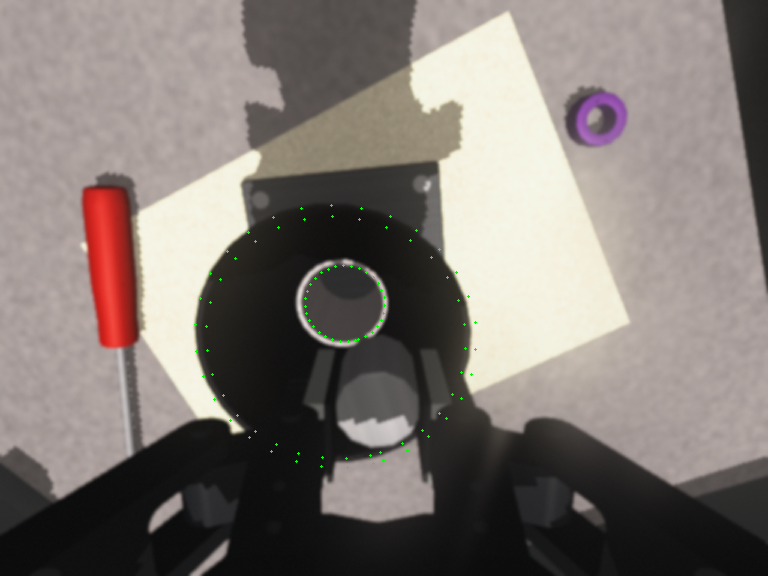

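The overlay matches the rim and the throat to about 2 mm.

step_arm(targets=[-0.08,-0.44,0,0,0,0,0.3,0,0,0,0.19,0,0,0,0,0,0,0,0,0])

```text
time_s: 6.3
tcp_pos: [0.5071, -0.2637, 0.1622]
tcp_rot: [[-0.939, 0.343, -0.001], [0.343, 0.939, 0.001], [0.001, 0.001, -1.0]]
force: [-0.2, 0.1, -1.1]
grip_width: 0.0224
grasp_force: 39.4
```

step_arm(targets=[0,0,0,0,0,0,0,0,0,0,0,0,0,0,0,0,0,0,0,0,0,0,0,0,0,0,0,0], grip=-0.3)

```text
time_s: 7.0
tcp_pos: [0.5071, -0.2648, 0.1627]
tcp_rot: [[-0.939, 0.344, 0.0], [0.344, 0.939, -0.0], [-0.0, -0.0, -1.0]]
force: [-0.4, -0.7, -0.1]
grip_width: 0.0556
grasp_force: 0.0
```

step_arm(targets=[0,0,-0.6,0,0,0,-0.9,0,0,0,-0.5,0,0,0,0,0,0,0,0,0])

```text
time_s: 7.5
tcp_pos: [0.5071, -0.2647, 0.2426]
tcp_rot: [[-0.939, 0.344, 0.0], [0.344, 0.939, 0.0], [-0.0, 0.0, -1.0]]
force: [0.1, 0.3, -0.3]
grip_width: 0.0552
grasp_force: 0.0
```

Run:
```python
from h import *
s=get_state();c=camera("wrist");save(c,"w4.png",(110,80,350,320),2.4)
R=np.array(s["tcp_rot"]);W=world_map(c,s)
m=(np.hypot(W[...,0]-.506,W[...,1]+.2625)<.017)&(c["depth"]>0)&(W[...,2]<.08)
print(m.sum(),np.percentile(W[m][:,2],[5,25,50,75,95]).round(3))
print(s["tcp_pos"],(R.T@(np.array([.455,.073,.2])-s["tcp_pos"])/.04).round(2))
```

```text
599 [0.011 0.019 0.039 0.04  0.041]
[ 0.507081   -0.2646931   0.24263864] [4.12 7.48 1.07]
```

View pics/w4.png

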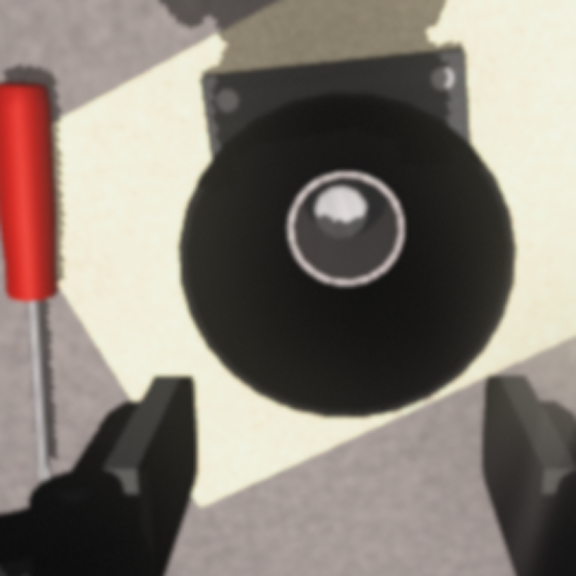

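The slug stands upright in the well, seen at (340,210), with its top at 40 mm (12 + 28). Now the collar.

step_arm(targets=[0.5,0.7,0,0,0.5,0.9,0,0,0.5,0.9,0,0,0.5,0.9,0,0,0.5,0.9,0,0,0.5,0.9,0,0,0.5,0.9,0,0,0.4,0.9,0.3,0,0.2,0.5,0.8,0,0,0,0.6,0])

```text
time_s: 8.55
tcp_pos: [0.4548, 0.0771, 0.1726]
tcp_rot: [[-0.941, 0.338, -0.002], [0.338, 0.941, 0.001], [0.002, 0.001, -1.0]]
force: [0.1, -0.9, 0.2]
grip_width: 0.0556
grasp_force: 0.0
```

step_arm(targets=[0,0,0,0,0,0,0,0,0,0,0,0])

```text
time_s: 8.85
tcp_pos: [0.4569, 0.0727, 0.1755]
tcp_rot: [[-0.939, 0.345, 0.001], [0.345, 0.939, 0.0], [-0.001, 0.0, -1.0]]
force: [-0.3, 0.3, 0.3]
grip_width: 0.0559
grasp_force: 0.0
```

```bash
python3 w.py w5 .455 .073 .012 .025
```

```text
8.85 [0.4569 0.0727 0.1755] 0.05586855899856037 [-0.3  0.3  0.3] 612
px 236 268 157 189
[0.4528 0.0731] 0.0152 0.0172
units to [ 0.103 -0.027  4.388]
```

View pics/w5.png

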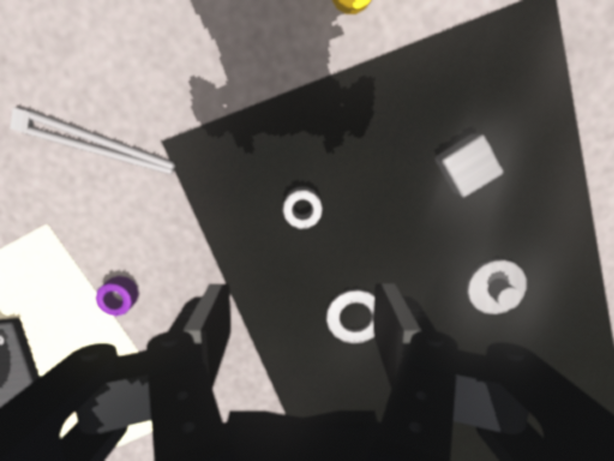

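The steel collar is at (303,209) with a measured radius of 15.2 mm. The purple (117,299) and yellow (352,2) rings are clear of it.

step_arm(targets=[0.1,-0.03,0.5,0,0,0,0.9,0,0,0,0.9,0,0,0,0.9,0,0,0,0.57,0,0,0,0.2,0,0,0,0,0])

```text
time_s: 9.6
tcp_pos: [0.4522, 0.0733, 0.0159]
tcp_rot: [[-0.939, 0.344, -0.0], [0.344, 0.939, -0.0], [0.0, -0.0, -1.0]]
force: [-0.4, 0.3, 0.9]
grip_width: 0.0555
grasp_force: 0.0
```

step_arm(targets=[0,0,0,0,0,0,0,0,0,0,0,0,0,0,0,0,0,0,0,0,0,0,0,0,0,0,0,0], grip=1, newtons=40)

```text
time_s: 10.3
tcp_pos: [0.4533, 0.0737, 0.0176]
tcp_rot: [[-0.939, 0.344, 0.003], [0.344, 0.939, 0.001], [-0.003, 0.002, -1.0]]
force: [-0.8, -1.1, 5.9]
grip_width: 0.0283
grasp_force: 38.9
```

step_arm(targets=[0,0,-0.4,0,0,0,-0.8,0,0,0,-1,0,0,0,-1,0,0,0,-0.9,0,0,0,-0.5,0,0,0,0,0,0,0,0,0])

```text
time_s: 11.1
tcp_pos: [0.4521, 0.0736, 0.2005]
tcp_rot: [[-0.939, 0.344, 0.002], [0.344, 0.939, 0.001], [-0.001, 0.001, -1.0]]
force: [0.7, -0.0, -0.4]
grip_width: 0.0284
grasp_force: 39.7
```

step_arm(targets=[-0.3,-0.5,0,0,-0.5,-0.9,0,0,-0.5,-0.9,0,0,-0.5,-0.9,0,0,-0.5,-0.9,0,0,-0.5,-0.9,0,0,-0.5,-0.9,0,0,-0.5,-0.9,0,0,-0.3,-0.5,0,0,-0.07,-0.14,0,0])

```text
time_s: 12.1
tcp_pos: [0.5051, -0.2664, 0.1984]
tcp_rot: [[-0.938, 0.348, -0.002], [0.348, 0.938, -0.001], [0.002, -0.002, -1.0]]
force: [-0.8, -0.3, -0.2]
grip_width: 0.0285
grasp_force: 39.7
```

step_arm(targets=[0,0,0,0,0,0,0,0,0,0,0,0])

```text
time_s: 12.4
tcp_pos: [0.5064, -0.2612, 0.1996]
tcp_rot: [[-0.94, 0.341, -0.001], [0.341, 0.94, 0.001], [0.001, 0.001, -1.0]]
force: [0.0, 0.5, -1.5]
grip_width: 0.0283
grasp_force: 39.7
```

Run:
```python
from h import *
s=get_state();c=camera("wrist");save(c,"w6.png",s=1.2)
R=np.array(s["tcp_rot"]);print(s["tcp_pos"],(R.T@(np.array([.506,-.2625,.162])-s["tcp_pos"])/.04).round(2))
```

```text
[ 0.5064194  -0.26122838  0.19955494] [-0.   -0.03  0.94]
```

View pics/w6.png

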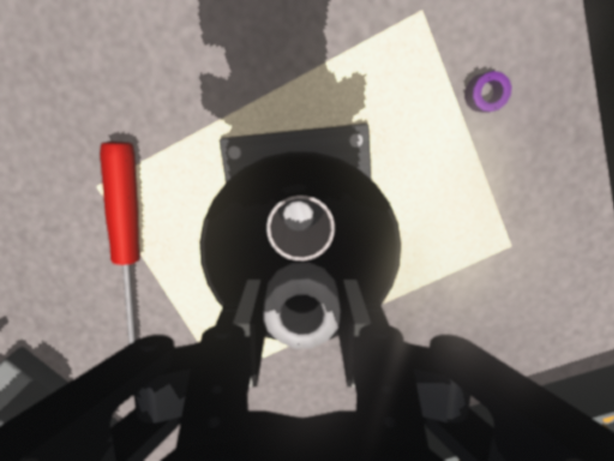

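The collar is held at (302,305), in line with the funnel at (301,243), and the slug shows in the well at (298,212). I'll lower and release.

step_arm(targets=[0,-0.03,0.4,0,0,0,0.4,0,0,0,0.14,0,0,0,0,0,0,0,0,0])

```text
time_s: 12.95
tcp_pos: [0.5064, -0.2642, 0.1629]
tcp_rot: [[-0.939, 0.343, 0.001], [0.343, 0.939, -0.0], [-0.001, 0.0, -1.0]]
force: [0.1, -0.2, 0.2]
grip_width: 0.0281
grasp_force: 39.7
```

step_arm(targets=[0,0,0,0,0,0,0,0,0,0,0,0,0,0,0,0,0,0,0,0,0,0,0,0,0,0,0,0], grip=-0.3)

```text
time_s: 13.65
tcp_pos: [0.506, -0.2644, 0.1623]
tcp_rot: [[-0.939, 0.344, 0.0], [0.344, 0.939, 0.0], [0.0, 0.0, -1.0]]
force: [-0.5, -0.5, 0.9]
grip_width: 0.0556
grasp_force: 0.0
```

step_arm(targets=[0,0,-0.6,0,0,0,-0.9,0,0,0,-0.5,0,0,0,0,0,0,0,0,0])

```text
time_s: 14.15
tcp_pos: [0.5059, -0.2643, 0.2422]
tcp_rot: [[-0.939, 0.344, 0.0], [0.344, 0.939, 0.0], [-0.0, 0.0, -1.0]]
force: [-0.8, -0.2, -0.8]
grip_width: 0.0554
grasp_force: 0.0
```

Run:
```python
from h import *
s=get_state();c=camera("wrist");save(c,"w7.png",(150,80,350,280),2.9)
W=world_map(c,s)
m=(np.hypot(W[...,0]-.506,W[...,1]+.2625)<.017)&(c["depth"]>0)&(W[...,2]<.1)
print(s["time_s"],s["tcp_pos"],m.sum(),np.percentile(W[m][:,2],[5,25,50,75,95]).round(3))
```

```text
14.15 [ 0.5059493  -0.26427674  0.2422079 ] 808 [0.011 0.04  0.056 0.057 0.058]
```

View pics/w7.png

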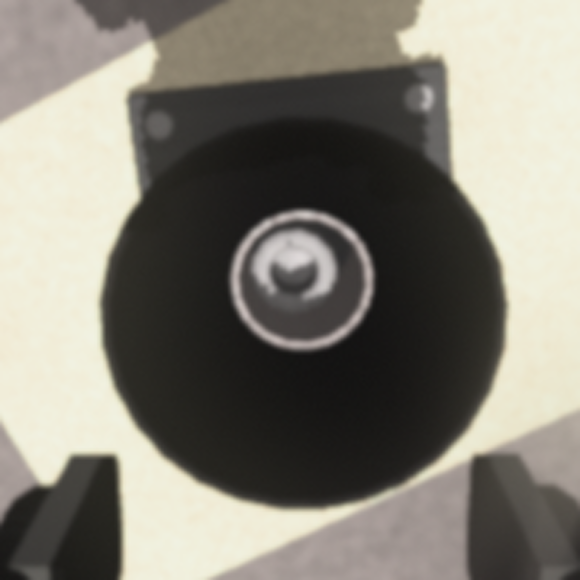

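The collar lies flat on the slug at (293,265), with its top at 57 mm (expected 58), and the gripper is clear.

```bash
python3 -c "
from bench import hand_in
print(hand_in())"
```

```text
the job is handed in; nothing more can be done
None
```

I dropped the slug to the bottom of the housing and then the collar flat on top of it, with the gripper clear, and handed the job in at about 14 s of the 54 s allowed.

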